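# Stand the toppled capacitor on the microscope stage and slide it under the lens

### The job

The capacitor on the bench has fallen over. Stand it upright, screw terminals up, wholly on the dark round disc of the pulled-out microscope stage and let go of it; then slide the stage all the way in to its stop by its knob so that the capacitor ends up standing under the lens. Handle it gently: its thin can dents if gripped harder than about 60 N or if it is dropped or banged down, and leave the cup, the solder reel and the multimeter where they are.

Things in the scene. Friction and masses are not known exactly. Their poses are not given: they have to be found in the camera images.
- capacitor: The fallen screw-terminal capacitor: plain grey cylinder 40 mm in diameter, 72 mm long, about 0.13 kg, two small metal screw terminals (9 mm wide, 6 mm tall, 16 mm apart) on its dark top end. Origin: centre of its flat bottom end; z runs along the cylinder from bottom to terminals. Starts lying on the bench, axis 20 mm up, terminals roughly towards the robot; rolls if nudged.
- disc (a point): Centre of the flush dark round disc (84 mm in diameter) on the flat top of the microscope's sliding stage plate, 22 mm above the bench; moves with the stage. z is up; y is the direction in which the stage slides home, under the lens. The plate is 120 mm wide (x) and runs from 60 mm ahead (+y) of this point to 170 mm behind it (-y).
- stage (a joint): How far the stage is pulled out, m: 0 = fully home against its stop (the disc is then centred under the lens), 0.18 = fully out. It slides freely on level ways, with about 1.5 N of friction, and stays where it is left.
- stage_knob (a point): The stage's knob: an upright black cylinder 20 mm in diameter that rises 40 mm above the stage plate, to 62 mm above the bench, 145 mm behind the disc's centre (-y). This point lies on its axis, 44 mm above the bench. Same axes as the disc.
- microscope: Fixed stereo microscope on a boom stand. Origin on the bench below the lens; y as for the disc. Head 90 mm across, from 222 mm above the bench to about 0.52 m; eyepieces stick out to +x above 0.4 m; boom, column and foot lie to +y. The stage's bed (12 mm high, 100 mm wide) reaches from 330 mm behind the origin (-y) to the stop 64 mm ahead.
- cup: Bystander: paper cup 95 mm tall, 76 mm across its rim, standing on the bench. Origin at the centre of its underside.
- reel: Bystander: reel of solder 54 mm in diameter and 42 mm tall, standing on its flange. Origin at the centre of its underside.
- multimeter: Bystander: handheld multimeter lying on its back, 90 mm (x) by 190 mm (y) by 58 mm tall. Origin at the centre of its underside.
Not all that is in view belongs to the job. Leave any red look-alike of the capacitor alone.

How it is judged:
By the outcome, as a careful person would: the job done as asked, in the order asked, and still so for the second after the job is handed in, with the robot touching nothing.
It also fails if it takes over 56 s, if anything falls off the work surface, if the arm or the gripper's body presses on something with over 40 N, if the wrist force passes 120 N, or if a joint passes its speed limit or range.

### The arm

A 6-joint arm with a two-finger parallel gripper is mounted at the origin on the work surface. World frame = base frame: x ahead of the robot, y to its left, z up, the work surface at z = 0. Lengths are in m, angles in rad, forces in N, time in s.
With the tool pointing down it reaches from about 0.275 to 0.875 m from the base axis. Payload 12.5 kg.
Tool frame: the origin (TCP) lies at the very end of the fingers, on their centre line; the grasp point (between the pads) lies 19 mm behind it; z points along the fingers, y is the line along which they close (so a half turn about z gives the same grasp; the last joint's range is limited). The gripper opens to 85 mm and grips with 20 to 120 N. Pads are 22 mm wide; open, the fingers measure 114 mm over their backs; the gripper's body (76 mm by 85 mm) begins 54 mm behind the grasp point. The pads swing forward as they close: fully open they stand 13 mm farther back than shut.
Start: joints at [-1.319, 0.351, 1.652, -0, 1.139, -0.085], TCP at [0.182, -0.519, 0.231] pointing down, gripper open.
Joint ranges: [-2.75, 2.75], [-0.79, 2.1], [0.01, 2.65], [-1.57, 4.71], [0.07, 3.14], [-2.87, 2.87]. Speed limits (rad/s): [2.22, 2.22, 2.79, 3.14, 3.14, 3.14].

### API

Orientations are given as a 3x3 rotation matrix whose columns are the frame's x, y, z axes.
In Python, from bench import manip gives the robot as it stands. Calls block until the motion is done:
- manip.move_ptp(position, orientation): joint-space move of the TCP to a pose.
- manip.move_l(position, attitude=None, max_speed=0.15): straight line of the TCP; attitude=None keeps the orientation; max_speed is the mean speed in m/s.
- manip.move_j(angles): joint-space move.
- manip.set_gripper(opening, effort=None): opening from 0.0 (shut) to 1.0 (fully open); effort is the grip in N (None keeps the last); returns when the fingers have stopped.
- manip.dwell(seconds).
- manip.inverse_kinematics(position, orientation): joint angles nearest the present ones, or None.
- manip.grab_frame(name): name is "scene" or "top"; returns (picture, depth): 480x640x3 uint8, red, green, blue; 480x640 float32, m along the optical axis (not along the pixel's ray), 0 where there is no reading.
- manip.get_calibration(name): a dict with "camera_matrix" (3x3 intrinsics, pixels), "k1" (the pictures are not rectified: a ray, as slopes to the right and down, at radius r is drawn at 1 + k1 r^2 times it, then the intrinsics apply), "R" (3x3) and "t" (3): a world point X has camera coordinates R X + t. Camera axes: x right, y down, z forward; pixel columns grow to the right and rows downward; lengths in m; the calibration is good to about 2 mm. A picture is of the moment at which its call begins. get_calibration takes no time and is no camera call.
A pose or a line that the arm cannot do raises manip.Unreachable and nothing moves.
- manip.sign_off(): hands the job in; it is judged then, once.
Trained networks look in the newest picture that a camera, given by its name, has taken for a name from the list of things; names that differ only in an ending like _2 or _b are one class to them, and where a whole thing is asked for, a point or a joint stands for the part that bears it (a point fixed in the world has none). Each returns a list of dicts, best first, with "confidence" (0 to 1); they miss things now and then, are a little off and sometimes report something else, mostly with a low value. They report only what shows in the picture. A call takes as long as a camera call. They do not tell look-alikes from the thing itself.
- manip.look_for(camera, name): "at" ([x, y, z] in m, in world coordinates, good to about 4 mm: the middle of the surface that is visible of it).
Readings, each from a call of its own:
- manip.current_time(): time.
- manip.current_qpos(): joint angles.
- manip.current_joint_vel(): joint speeds.
- manip.current_joint_torque(): joint torques, N m.
- manip.current_ee_pos(): TCP position.
- manip.current_tcp_rot(): TCP orientation.
- manip.current_force(): force on the tool from outside, world axes, zero at the start.
- manip.current_ft_torque(): the same for the moment, N m.
- manip.current_grip_width(): opening from 0.0 (shut) to 1.0 (fully open).
- manip.current_grip_force(): force on a finger pad.
Only numpy, scipy, OpenCV 4.12 (cv2) and the standard library are available. Lean on these libraries where they do the work, as an engineer would, in place of code of your own. Each camera call takes 0.05 s, during which the arm holds its last target. There are 200 camera calls.

## Working session

There is one attempt and no reset: what is moved stays moved. The work goes in short steps, each a Python script; the robot and the scene stay as the last script left them, time stands still between calls to the robot, and variables do not carry over. Pictures are saved under pics/ and viewed, at most 10 in all, crops included, and the job is handed in when it is done.

```bash
mkdir -p pics; ls; cat > h.py <<'E'
import numpy as np, cv2
from bench import manip
np.set_printoptions(precision=4,suppress=True)
def snap(cam,fn):
    p,d=manip.grab_frame(cam); cv2.imwrite('pics/'+fn,p[:,:,::-1]); np.savez('pics/'+fn+'.npz',p=p,d=d); return p,d
def cloud(cam,d):
    c=manip.get_calibration(cam);K=np.array(c['camera_matrix']);k=c['k1'];R=np.array(c['R']);t=np.array(c['t'])
    v,u=np.mgrid[:480,:640]; xd=(u-K[0,2])/K[0,0]; yd=(v-K[1,2])/K[1,1]
    x,y=xd.copy(),yd.copy()
    for _ in range(20):
        s=1+k*(x*x+y*y); x=xd/s; y=yd/s
    P=np.stack([x*d,y*d,d],-1)
    W=(P-t)@R; W[d<=0]=np.nan
    return W
E
python3 - <<'E'
from h import *
for cam in('scene','top'):
    snap(cam,cam+'1.png')
    for n in('capacitor','disc','stage_knob','microscope','cup','reel','multimeter'):
        for r in manip.look_for(cam,n): print(cam,n,np.array(r['at']),r['confidence'])
    c=manip.get_calibration(cam); print(c['k1'], -np.array(c['R']).T@np.array(c['t']))
print(manip.current_time())
E
```

```text
pics
scene capacitor [ 0.5236 -0.2265  0.0349] 0.86
scene capacitor [ 0.457  -0.3325  0.0382] 0.76
scene capacitor [ 0.5785 -0.3598  0.0377] 0.71
scene capacitor [0.5489 0.3182 0.0254] 0.68
scene disc [0.4938 0.0788 0.0238] 0.67
scene stage_knob [0.4865 0.0752 0.0224] 0.84
scene cup [ 0.7688 -0.0043  0.0593] 0.85
scene reel [0.7379 0.1187 0.0421] 0.95
scene multimeter [ 0.7522 -0.2775  0.045 ] 0.7
-0.08399129072954946 [ 0.9615 -0.4359  0.7824]
top capacitor [ 0.5668 -0.3544  0.0349] 0.91
top capacitor [ 0.4442 -0.331   0.0361] 0.72
top capacitor [ 0.5141 -0.2194  0.0374] 0.72
top disc [0.4852 0.0912 0.0238] 0.75
top stage_knob [0.4863 0.0852 0.022 ] 0.81
top microscope [0.5261 0.2805 0.0247] 0.6
top cup [ 0.7859 -0.0117  0.0585] 0.59
top reel [0.7294 0.1308 0.0468] 0.96
top multimeter [ 0.7339 -0.2543  0.0463] 0.79
-0.08078805278233415 [ 0.3908 -0.0122  1.0109]
0.8
```

View pics/scene1.png

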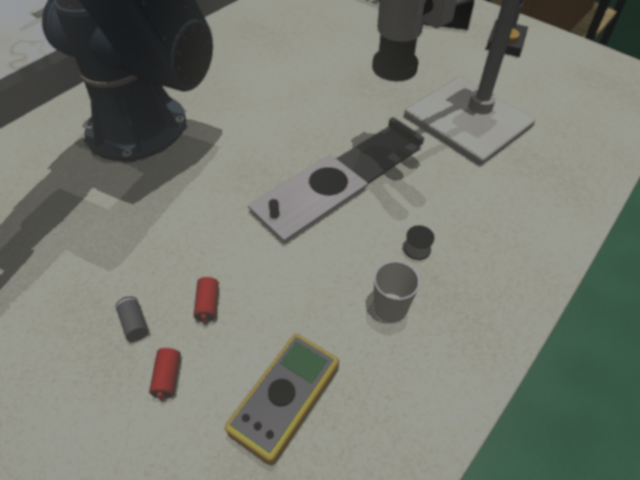

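View pics/top1.png

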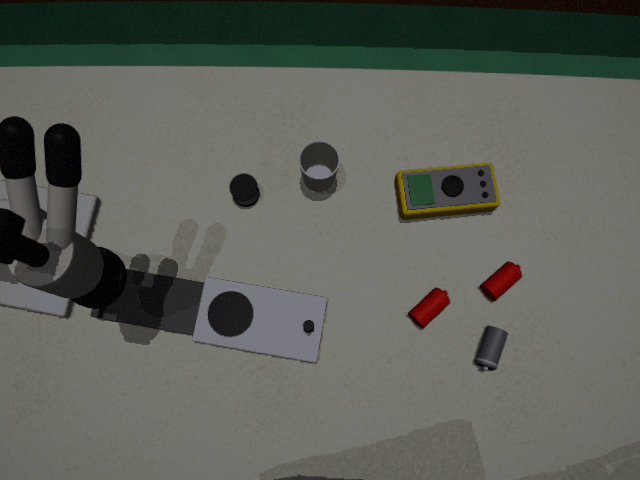

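The scene view shows the grey capacitor at (131,319) and two red look-alikes at (206,299) and (166,373). The top view shows the capacitor at (491,348) with its terminals at (487,366), the disc at (231,314) and the knob at (309,326). Next I'll measure these from both depth views.

```bash
cat > m.py <<'E'
from h import *
import sys
def meas(cam,fn,capxy):
    f=np.load('pics/'+fn+'.npz'); W=cloud(cam,f['d']); p=f['p'].astype(int); z=W[...,2]
    hsv=cv2.cvtColor(f['p'],cv2.COLOR_RGB2HSV)
    print(cam,'bench z',np.nanmedian(z[(abs(W[...,0]-.5)<.1)&(abs(W[...,1]+.1)<.05)]))
    if capxy is not None:
        m=(np.hypot(W[...,0]-capxy[0],W[...,1]-capxy[1])<.065)&(z>.008)&(hsv[...,1]<110)
        C=W[m]; c,(w,h),a=cv2.minAreaRect(C[:,:2].astype(np.float32))
        print(' cap n',len(C),'rect',np.array(c),w,h,a,'ztop',np.percentile(C[:,2],97))
        q=C[:,:2]-C[:,:2].mean(0); U=np.linalg.svd(q,full_matrices=0)[2][0]; U=U*np.sign(-U[0]); s=(C[:,:2]-np.array(c))@U
        n=np.array([-U[1],U[0]]); l=(C[:,:2]-np.array(c))@n
        print(' axis',U,'ang',np.degrees(np.arctan2(U[1],U[0])),'s',np.percentile(s,[0,2,50,98,100]),'width',np.percentile(l,[2,98]))
        for b in np.arange(-.045,.046,.01):
            k=abs(s-b)<.005
            if k.sum()>3: print('   s %.3f n %d l %.4f..%.4f zmax %.4f V %d'%(b,k.sum(),l[k].min(),l[k].max(),C[k,2].max(),np.median(hsv[...,2][m][k])))
    near=(np.hypot(W[...,0]-.486,W[...,1]-.04)<.17)
    pl=near&(abs(z-.022)<.006)&(hsv[...,2]>90)&(hsv[...,1]<40)
    lab=cv2.connectedComponentsWithStats((near&(z>.017)&(z<.03)).astype(np.uint8))
    i=1+np.argmax(lab[2][1:,4]); pm=lab[1]==i
    c,wh,a=cv2.minAreaRect(W[pm][:,:2].astype(np.float32)); print(' plate',np.array(c),wh,a,'z',np.nanmedian(z[pm]))
    kn=near&(z>.034)&(z<.07)&(W[...,1]<.03); K=W[kn]
    if len(K): print(' knob n',len(K),'mean',K.mean(0),'min',K.min(0),'max',K.max(0))
    vth=(np.percentile(hsv[...,2][pm],10)+0)
    dk=pm&(hsv[...,2]<80)&(W[...,1]>.03)
    l2=cv2.connectedComponentsWithStats(dk.astype(np.uint8)); i=1+np.argmax(l2[2][1:,4]); D=W[l2[1]==i]
    (c,r)=cv2.minEnclosingCircle(D[:,:2].astype(np.float32)); print(' disc n',len(D),'mean',D.mean(0),'circ',np.array(c),r)
    d=np.asarray(c)
if __name__=='__main__':
    meas('scene','scene1.png',(.448,-.331)); meas('top','top1.png',(.448,-.331))
E
python3 m.py
```

```text
scene bench z 0.0001901367439311015
 cap n 997 rect [ 0.4422 -0.3332] 0.0397917702794075 0.0806683748960495 68.52511596679688 ztop 0.04126583680467301
 axis [-0.9253  0.3793] ang 157.70813253585953 s [-0.0401 -0.0391 -0.0123  0.0307  0.0403] width [-0.0192  0.0181]
   s -0.035 n 293 l -0.0203..0.0193 zmax 0.0427 V 61
   s -0.025 n 113 l -0.0201..0.0192 zmax 0.0422 V 85
   s -0.015 n 110 l -0.0197..0.0194 zmax 0.0424 V 85
   s -0.005 n 116 l -0.0200..0.0190 zmax 0.0432 V 85
   s 0.005 n 114 l -0.0197..0.0190 zmax 0.0420 V 85
   s 0.015 n 113 l -0.0193..0.0199 zmax 0.0427 V 85
   s 0.025 n 107 l -0.0195..0.0202 zmax 0.0417 V 107
   s 0.035 n 26 l -0.0176..0.0192 zmax 0.0405 V 116
 plate [0.4892 0.0859] (0.2319037914276123, 0.12413204461336136) 81.97782135009766 z 0.022413133253135098
 knob n 153 mean [ 0.4787 -0.006   0.0533] min [ 0.4652 -0.0131  0.0347] max [0.4868 0.0059 0.0644]
 disc n 791 mean [0.4978 0.1404 0.023 ] circ [0.4964 0.1409] 0.04126427322626114
top bench z 0.00012939236610211717
 cap n 982 rect [ 0.441 -0.333] 0.04032939299941063 0.07774944603443146 68.14273071289062 ztop 0.04194767210058354
 axis [-0.9344  0.3563] ang 159.12884456356036 s [-0.0391 -0.037  -0.0007  0.0354  0.0389] width [-0.0193  0.0184]
   s -0.035 n 112 l -0.0195..0.0190 zmax 0.0435 V 58
   s -0.025 n 129 l -0.0197..0.0205 zmax 0.0423 V 56
   s -0.015 n 129 l -0.0199..0.0196 zmax 0.0428 V 57
   s -0.005 n 130 l -0.0194..0.0202 zmax 0.0434 V 56
   s 0.005 n 130 l -0.0196..0.0199 zmax 0.0433 V 55
   s 0.015 n 128 l -0.0199..0.0194 zmax 0.0421 V 56
   s 0.025 n 129 l -0.0203..0.0192 zmax 0.0427 V 71
   s 0.035 n 95 l -0.0193..0.0178 zmax 0.0416 V 42
 plate [0.4881 0.0863] (0.22890780866146088, 0.12086527794599533) 81.4622573852539 z 0.02199283049769385
 knob n 109 mean [ 0.4738 -0.0025  0.0606] min [ 0.4649 -0.0113  0.0353] max [0.484  0.0063 0.0666]
 disc n 1625 mean [0.4964 0.1405 0.0225] circ [0.4971 0.1405] 0.04224597290158272
```

```bash
cat > geo.py <<'E'
from h import *
UP=np.array([0,0,1.])
def hd(deg): return np.array([np.cos(np.radians(deg)),np.sin(np.radians(deg)),0])
A=hd(158.3); BOT=np.array([.4415,-.333,.020])-.039*A
DISC=np.array([.497,.1405,.022]); U=hd(81.5); KNOB=np.array([.4755,-.0030,.044]); G=.019
def mk(z,y): return np.column_stack([np.cross(y,z),y,z])
def pre(beta,s):
    b=np.radians(beta); return mk(-np.sin(b)*A-np.cos(b)*UP, s*np.cross(UP,A))
def post(beta,s,psi):
    b=np.radians(beta); h=hd(psi); return mk(-np.sin(b)*UP+np.cos(b)*h, s*np.cross(UP,h))
E
python3 - <<'E'
from geo import *
f=lambda q: None if q is None else np.array(q)
L=.042
for beta in(0,30,45,60):
  for s in(1,-1):
    R=pre(beta,s); g=BOT+L*A
    print(beta,s,'PRE',f(manip.inverse_kinematics(g+G*R[:,2],R)),f(manip.inverse_kinematics(g+G*R[:,2]-.1*R[:,2],R)) is not None)
    for psi in(-30,0,16,30,50,70,90,110):
        R=post(beta,s,psi); g=DISC+L*UP
        q=f(manip.inverse_kinematics(g+G*R[:,2],R)); q2=manip.inverse_kinematics(g+G*R[:,2]-.1*R[:,2],R)
        if q is not None: print('   ',psi,q,q2 is not None)
R=mk(-UP,np.cross(UP,U))
for s in(1,-1):
  R=mk(-UP,s*np.cross(UP,U))
  for d in(-.05,.165):
    print('knob',f(manip.inverse_kinematics(KNOB+d*U,R)))
E
```

```text
0 1 PRE [-0.7323  0.688   1.787  -0.      0.6666  1.2172] True
    -30 [0.6275 1.0478 2.0866 4.2927 1.5679 1.5642] True
    0 [0.3478 1.1072 2.2945 3.5005 1.815  1.6612] True
    16 [0.0994 1.1268 2.3277 2.9528 1.8785 1.513 ] True
    30 [-0.1024  1.1105  2.3006  2.498   1.7883  1.4103] True
    50 [-0.2766  1.0646  2.1836  1.9902  1.6143  1.4735] True
    70 [-0.3262  1.044   2.0073  1.5936  1.5687  1.661 ] True
    90 [-0.3006  1.0616  1.8033  1.281   1.6518  1.8357] True
    110 [-0.2338  1.1061  1.5931  1.0335  1.8087  1.9474] True
0 -1 PRE [-0.7323  0.688   1.787  -0.      0.6666 -1.9243] True
    -30 [ 0.6275  1.0478  2.0866  4.2927  1.5679 -1.5773] True
    0 [ 0.3478  1.1072  2.2945  3.5005  1.815  -1.4803] True
    16 [ 0.0994  1.1268  2.3277  2.9528  1.8785 -1.6286] True
    30 [-0.1024  1.1105  2.3006  2.498   1.7883 -1.7313] True
    50 [-0.2766  1.0646  2.1836  1.9902  1.6143 -1.6681] True
    70 [-0.3262  1.044   2.0073  1.5936  1.5687 -1.4806] True
    90 [-0.3006  1.0616  1.8033  1.281   1.6518 -1.3059] True
    110 [-0.2338  1.1061  1.5931  1.0335  1.8087 -1.1942] Tr
[... 2790 characters left out ...]
.5596  1.0038  1.6035] True
    -30 [ 0.3713  0.5436  2.0706 -1.1694  0.4376 -2.7559] False
    0 [ 0.2427  0.5028  2.1687  4.3882  0.1271 -2.6037] True
    16 [ 0.1559  0.4968  2.1833  2.3325  0.0851 -0.8705] True
    30 [ 0.0827  0.5017  2.1714  1.6288  0.2154 -0.4473] True
    50 [-0.0004  0.5238  2.1177  1.2359  0.4178 -0.4378] True
    70 [-0.0474  0.5605  2.0309  0.9715  0.6165 -0.5288] True
    90 [-0.0583  0.6064  1.9253  0.765   0.8049 -0.6545] True
    110 [-0.04    0.6555  1.8144  0.5924  0.9765 -0.8025] True
knob None
knob [ 0.2214  0.5796  1.8479 -0.      0.7141 -2.7718]
knob [-0.2105  0.5118  1.9864 -0.      0.6435 -0.0621]
knob [ 0.2214  0.5796  1.8479 -0.      0.7141  0.3698]
```

```bash
python3 - <<'E'
from geo import *
R=pre(45,-1); L=.042; g=BOT+L*A; T=g+.016*R[:,2]
manip.set_gripper(1.0,30)
manip.move_ptp(T-.12*R[:,2],R); print(manip.current_qpos())
manip.move_l(T,max_speed=.12)
print(manip.current_time(),manip.current_ee_pos()-T,manip.current_force())
manip.set_gripper(0.0,30)
print(manip.current_grip_width(),manip.current_grip_force(),manip.current_force())
manip.move_l(T+.02*UP,max_speed=.08)
print(manip.current_time(),manip.current_force(),manip.current_grip_width())
snap('scene','scene2.png')
E
python3 -c "
import cv2;a=cv2.imread('pics/scene2.png');cv2.imwrite('pics/c2.png',cv2.resize(a[220:420,40:280],None,fx=3,fy=3))"
```

```text
[-1.0282  0.4058  2.3877  2.1648  0.5426  1.9797]
4.0417 [-0.0003  0.      0.0004] [ 0.6474 -0.572  -0.7064]
0.4613646327288004 32.41285405762028 [-3.9093  1.228   5.9135]
4.925 [ 0.6206 -0.2583 -1.5824] 0.4606849566914322
```

View pics/c2.png

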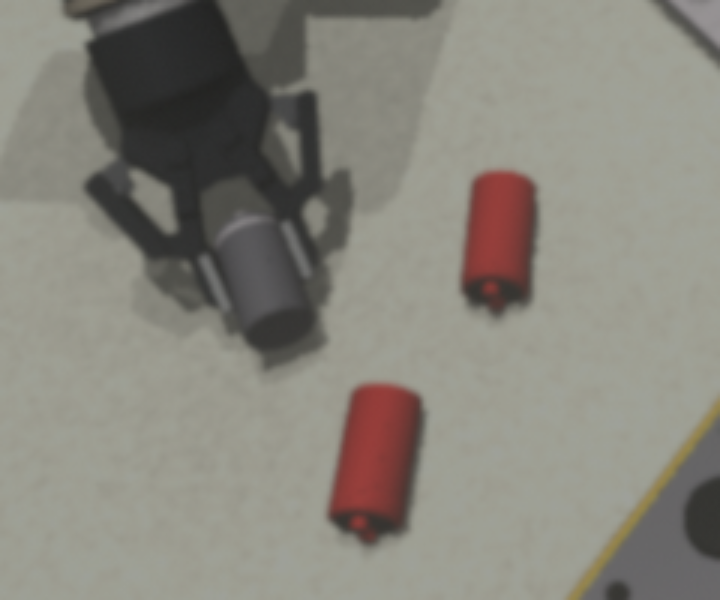

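The capacitor is held between the pads in the crop (around (265,280)) and lifted clear of the bench. I'll carry it over the disc and check its tilt before lowering.

```bash
python3 - <<'E'
from geo import *
R=pre(45,-1); L=.042; T=BOT+L*A+.016*R[:,2]
manip.move_l(T+.10*UP,max_speed=.15)
Q=post(45,-1,35); P=DISC+L*UP+.016*Q[:,2]
manip.move_ptp(P+.05*UP,Q)
print(manip.current_time(),manip.current_ee_pos()-P,manip.current_force(),manip.current_grip_width())
for cam in('scene','top'):
    p,d=snap(cam,cam+'3.png'); W=cloud(cam,d)
    m=(np.hypot(W[...,0]-.497,W[...,1]-.1405)<.05)&(W[...,2]>.05)&(W[...,2]<.2)
    C=W[m]; print(cam,len(C),C.min(0),C.max(0))
E
python3 -c "
import cv2;a=cv2.imread('pics/scene3.png');b=cv2.imread('pics/top3.png')
import numpy as np
f=lambda x:cv2.resize(x,(390,390),interpolation=cv2.INTER_CUBIC)
cv2.imwrite('pics/c3.png',np.hstack([f(a[90:240,240:390]),f(b[230:380,160:310])]))"
```

```text
8.35 [ 0.0001 -0.0002  0.05  ] [-0.2145  0.6417 -1.5757] 0.4652344488618055
scene 1204 [0.4496 0.0917 0.0726] [0.5241 0.1689 0.1888]
top 1411 [0.4487 0.0908 0.0761] [0.5245 0.17   0.1904]
```

View pics/c3.png

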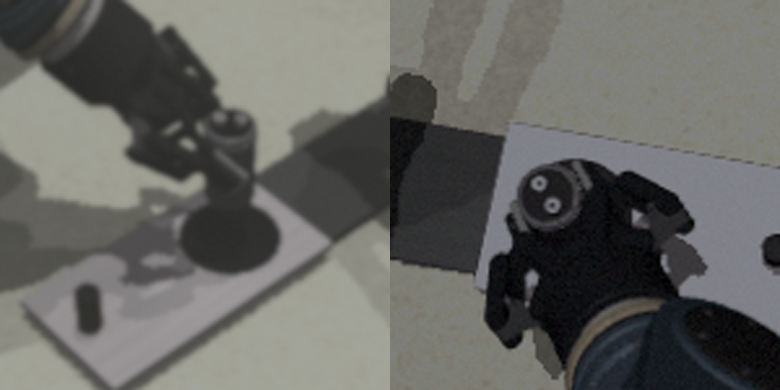

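The left crop shows the can upright above the disc and the right one shows both terminals on top. I'll fit a cylinder to get its tilt and axis position.

```bash
cat > fit.py <<'E'
from geo import *
from scipy.optimize import least_squares
def fit(cams,c0,zlo,zhi,verbose=1):
    S=[]
    for cam,fn in cams:
        f=np.load('pics/'+fn+'.npz'); W=cloud(cam,f['d'])
        r=np.hypot(W[...,0]-c0[0],W[...,1]-c0[1]); 
        T=W[(r<.017)&(W[...,2]>zhi-.012)&(W[...,2]<zhi+.012)]
        if len(T)>20:
            zt=np.median(T[:,2]); T=T[abs(T[:,2]-zt)<.003]; A_=np.c_[T[:,:2]-T[:,:2].mean(0),np.ones(len(T))]
            co=np.linalg.lstsq(A_,T[:,2],rcond=None)[0]; print(cam,'topface n',len(T),'z',co[2],'slope deg',np.degrees(co[:2]),'ctr',T[:,:2].mean(0))
        S.append(W[(r<.028)&(W[...,2]>zlo+.006)&(W[...,2]<zhi-.008)])
        s=S[-1]
        # keep points facing the outer side, away from gripper heading
        if len(s)>40:
            res=least_squares(lambda p:np.hypot(s[:,0]-p[0]-p[2]*(s[:,2]-zlo),s[:,1]-p[1]-p[3]*(s[:,2]-zlo))-.02,[c0[0],c0[1],0,0],loss='soft_l1',f_scale=.001)
            print(cam,'side n',len(s),'bottom xy',res.x[:2],'tilt deg',np.degrees(res.x[2:]),'rms',np.median(abs(res.fun)))
E
python3 - <<'E'
from fit import *
fit([('scene','scene3.png'),('top','top3.png')],(.497,.1405),.072,.144)
E
```

```text
scene topface n 122 z 0.14598654316354667 slope deg [-0.9876 -1.0778] ctr [0.4986 0.1388]
scene side n 264 bottom xy [0.4966 0.1395] tilt deg [ 0.0482 -3.5375] rms 0.0008769403185734867
top topface n 276 z 0.14509497347926711 slope deg [ 0.1217 -1.0224] ctr [0.4968 0.1402]
top side n 201 bottom xy [0.4965 0.1397] tilt deg [-0.562  -0.2736] rms 0.0010549638078451613
```

```bash
python3 - <<'E'
from geo import *
L=.042;Q=post(45,-1,35); P=DISC+L*UP+.016*Q[:,2]
manip.move_l(P+.006*UP,max_speed=.06); manip.dwell(.2)
f0=manip.current_force(); print(f0,manip.current_time())
h=.006
while h>-.006:
    h-=.0007; manip.move_l(P+h*UP,max_speed=.02); f=manip.current_force()-f0
    if f[2]>2: break
print('contact h',h,f,manip.current_time())
manip.set_gripper(.60,30); manip.dwell(.1); print(manip.current_grip_width(),manip.current_force()-f0)
manip.set_gripper(1.0)
manip.move_l(P+h*UP-.12*Q[:,2],max_speed=.12)
print(manip.current_time())
snap('scene','scene4.png');snap('top','top4.png')
from fit import fit
fit([('scene','scene4.png'),('top','top4.png')],(.497,.1405),.022,.094)
E
```

```text
[ 1.2463  0.3984 -1.9616] 9.5333
contact h -0.0010000000000000005 [-2.0655 -0.5038  3.5078] 12.0333
0.5961825093180837 [-0.3887 -0.8576  2.7941]
14.0
scene topface n 120 z 0.09506566293201178 slope deg [ 0.0521 -1.6915] ctr [0.4983 0.1393]
scene side n 383 bottom xy [0.4965 0.1388] tilt deg [0.0585 0.2198] rms 0.0006299138418223021
top topface n 240 z 0.09411333115863099 slope deg [ 0.4154 -2.0163] ctr [0.4971 0.1407]
top side n 103 bottom xy [0.4966 0.1396] tilt deg [-0.3183 -0.2762] rms 0.0002554369074561011
```

The capacitor is standing released near the disc's centre, with under 1° of tilt from the side fits. Now I'll push the knob.

```bash
python3 - <<'E'
from geo import *
manip.set_gripper(0.0,30)
R=mk(-UP,-np.cross(UP,U)); K=np.array([KNOB[0],KNOB[1],.034])
B=K-.05*U
p=manip.current_ee_pos(); manip.move_l(p+[0,0,.05],max_speed=.2)
manip.move_ptp(B+.10*UP,R); manip.move_l(B,max_speed=.12); manip.dwell(.2)
f0=manip.current_force(); print(manip.current_time(),f0)
o=-.05
while o<-.012:
    o+=.002; manip.move_l(K+o*U,max_speed=.03); f=(manip.current_force()-f0)@U
    if f<-.8: break
print('contact o',o,f)
manip.move_l(K+(o+.165)*U,max_speed=.045); print('f',manip.current_force()-f0,manip.current_time())
e=o+.165
while e<o+.195:
    e+=.0015; manip.move_l(K+e*U,max_speed=.02); f=(manip.current_force()-f0)@U
    if f<-6: break
print('stop travel',e-o,f,manip.current_time(),manip.current_force()-f0)
snap('scene','scene5.png');snap('top','top5.png')
E
```

```text
17.8167 [0.1734 0.6917 0.2864]
contact o -0.048 -0.9851575982373852
f [-2.1745 -1.6523  0.2887] 21.8833
stop travel 0.195 -0.6690306709303313 26.8833 [-1.1724 -0.5012  0.6463]
```

View pics/scene5.png

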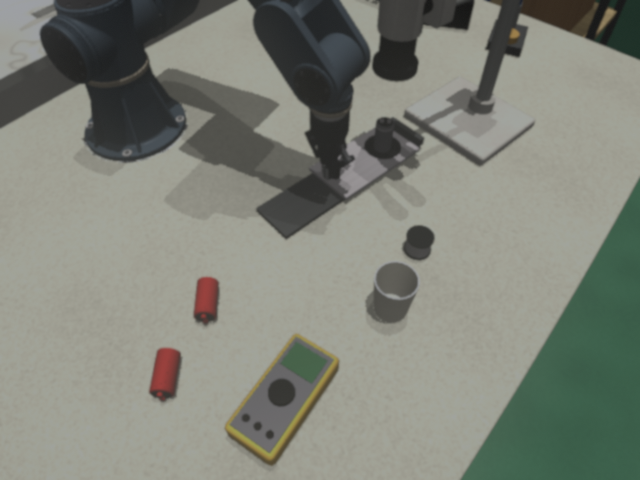

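The capacitor is standing on the disc at (385,140), and the stage is nearly home. The contact trigger was early (sensor noise), so about 10 mm of travel remains. I'll keep pushing until the stop is felt.

```bash
python3 - <<'E'
from geo import *
K=np.array([KNOB[0],KNOB[1],.034]); p0=manip.current_ee_pos(); e=(p0-K)@U; print('e0',e)
f0=np.array([.17,.69,.29]); n=0
for i in range(26):
    e+=.001; manip.move_l(K+e*U,max_speed=.02); f=(manip.current_force()-f0)@U
    if f<-7: n=1; break
print('stop',n,e,f,manip.current_time(),manip.current_force())
if n:
    manip.move_l(K+(e-.04)*U,max_speed=.06); q=manip.current_ee_pos(); manip.move_l(q+[0,0,.12],max_speed=.15)
    manip.move_l(q+np.array([-.06,-.2,.12]),max_speed=.2)
snap('scene','scene6.png');snap('top','top6.png')
for cam in('scene','top'):
    for nme in('cup','reel','multimeter','disc'):
        if cam=='scene' or nme!='disc': 
            r=manip.look_for(cam,nme); print(cam,nme,r and np.array(r[0]['at']))
print(manip.current_time())
from fit import fit
fit([('scene','scene6.png')],DISC[:2]+.18*U[:2],.022,.094)
f=np.load('pics/scene6.png.npz'); W=cloud('scene',f['d']); m=(abs(W[...,2]-.05)<.018)&(np.hypot(W[...,0]-.5,W[...,1]-.175)<.03); print('knob',W[m].mean(0),W[m].max(0))
E
python3 -c "
import cv2;a=cv2.imread('pics/scene6.png');cv2.imwrite('pics/c6.png',cv2.resize(a[20:240,240:540],None,fx=2.6,fy=2.6))"
```

```text
e0 0.14708177844845732
stop 1 0.15508177844845733 -12.33992627974073 28.9833 [ -1.5164 -11.5349   2.1794]
scene cup [ 0.771  -0.001   0.0586]
scene reel [0.7375 0.115  0.0425]
scene multimeter [ 0.7511 -0.2752  0.0464]
scene disc [0.5205 0.2368 0.024 ]
top cup [ 0.7865 -0.0143  0.0537]
top reel [0.7309 0.1295 0.048 ]
top multimeter [ 0.7318 -0.2552  0.0487]
32.3917
scene topface n 62 z 0.09414206393865451 slope deg [-0.5627 -1.9101] ctr [0.5258 0.3142]
scene side n 250 bottom xy [0.5212 0.3113] tilt deg [ 2.2979 -0.7538] rms 0.0005817513236193363
knob [0.5035 0.1638 0.052 ] [0.5123 0.178  0.0648]
```

View pics/c6.png

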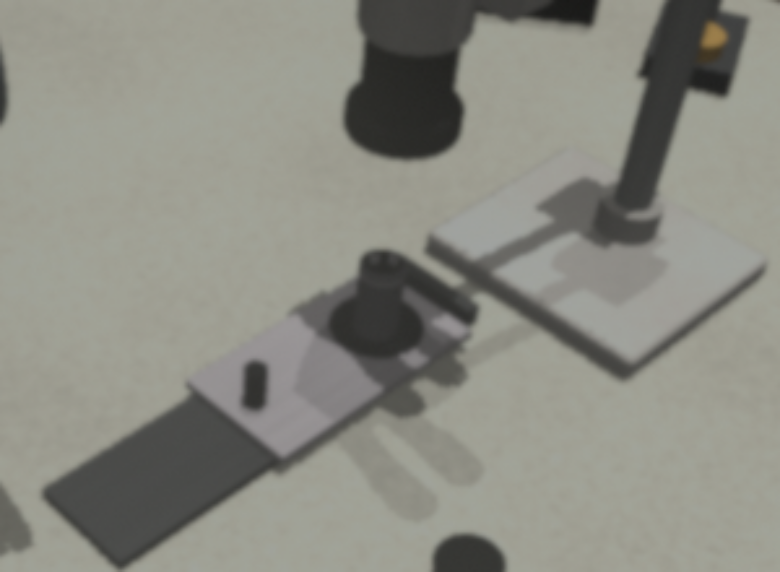

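The can is standing under the lens with the plate up against the stop bar at about (440,290) in the crop, and the bystanders haven't moved. Since there's time, I'll re-touch the knob to make sure the stage didn't rebound.

```bash
python3 - <<'E'
from geo import *
K=np.array([KNOB[0],KNOB[1],.034]); S=K+.115*U
manip.move_l(S+.12*UP,max_speed=.2); manip.move_l(S,max_speed=.15); manip.move_l(K+.148*U,max_speed=.05); manip.dwell(.2)
f0=manip.current_force(); e=.148
while e<.158:
    e+=.0008; manip.move_l(K+e*U,max_speed=.015); f=(manip.current_force()-f0)@U; print('%.4f %.1f'%(e,f))
    if f<-8: break
print(manip.current_time())
manip.move_l(K+(e-.003)*U,max_speed=.02); manip.move_l(S,max_speed=.08); manip.move_l(S+.12*UP,max_speed=.15); manip.move_l(S+np.array([-.06,-.2,.12]),max_speed=.2)
snap('scene','scene7.png'); print(manip.current_time())
from fit import fit
fit([('scene','scene7.png')],DISC[:2]+.175*U[:2],.022,.094)
f=np.load('pics/scene7.png.npz'); W=cloud('scene',f['d']); m=(abs(W[...,2]-.05)<.018)&(np.hypot(W[...,0]-.5,W[...,1]-.175)<.03); print('knob',W[m].mean(0),W[m].max(0))
h=W[(W[...,2]>.222)&(W[...,2]<.26)&(abs(W[...,0]-.52)<.08)&(abs(W[...,1]-.32)<.08)]
if len(h)>50:
    from scipy.optimize import least_squares
    print('lens',len(h),least_squares(lambda p:np.hypot(h[:,0]-p[0],h[:,1]-p[1])-p[2],[.52,.32,.04],loss='soft_l1',f_scale=.001).x)
E
```

```text
0.1488 0.6
0.1496 -0.2
0.1504 0.4
0.1512 1.1
0.1520 0.5
0.1528 0.4
0.1536 0.8
0.1544 -3.4
0.1552 -12.1
37.7917
40.9
scene topface n 83 z 0.09451371754499165 slope deg [-0.9012  0.4821] ctr [0.5241 0.3112]
scene side n 351 bottom xy [0.5215 0.3111] tilt deg [ 1.7545 -1.5876] rms 0.0008152186842010599
knob [0.5036 0.1637 0.0521] [0.5114 0.1789 0.0653]
lens 913 [0.5237 0.3101 0.0407]
```

The stage hit a rigid stop at the same place again, so there was no rebound. The lens fit at (0.524, 0.310) also agrees with the capacitor at (0.522, 0.311).

```bash
python3 -c "
from h import *
print(manip.sign_off())"
```

```text
the job is handed in; nothing more can be done
None
```

I stood the capacitor upright on the disc, terminals up, let go of it, and pushed the stage in by its knob to the stop; the capacitor now stands under the lens, and I handed the job in at about 41 s.

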